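# Open the tight screw jar in the jar holder

## Task

Stand the square glass jar in the wooden jar holder so that it cannot turn, unscrew its tight lid, and finish still holding the loosened lid level over the open jar, just above it (about 2 cm clear of its mouth). The jar stays fully down in the holder. Glass and lid are delicate: never grip them with more than about 30 N, and leave the tape measure and the round jar where they are.

Things in the scene. Friction and masses are not known exactly. Their poses are not given: they have to be found in the camera images.
- jar: Loose clear glass jar of screws, standing upright on the bench, 0.35 kg; the origin is the centre of its underside, z up, x and y square to its flat sides. Square body 56 x 56 mm with rounded corners, 62 mm high; above it a round neck (41 mm) up to 95 mm. With the lid on it is 100 mm high.
- jar_mouth (a point): Centre of the jar's mouth (neck rim), 95 mm above the jar's underside; a sprung rubber seal ring stands up to 5 mm above it and keeps the lid tight (a 10 N grip slips round it, 20 to 25 N holds). The neck has a short three-start thread: a lid turned anticlockwise seen from above rises 1.5 mm, is free 40 degrees from closed and meets a stop at 100, so turn it about 65 relative to the jar, then lift straight.
- lid_center (a point): Centre of the jar's screw lid, half-way up, on its axis. Grey metal, 58 mm across, 24 mm high, ribbed skirt, 0.05 kg, a loose part screwed on the jar, which can be carried by it. When closed this point is 88 mm and the skirt's lower edge 76 mm above the jar's underside, and its x is parallel to the jar's x. z is the lid's axis. The skirt clears the rim 19 mm above its closed height.
- holder: Jar holder fixed to the bench, a light wood block 104 x 104 x 30 mm with a square pocket open at the top, 61 x 61 mm with a 5 mm bevelled edge, 24 mm deep. Origin at the centre of its underside; the pocket's sides are parallel to its x and y. The jar fits in four ways round, with 2.5 mm play each side, so it can turn about 5 degrees before it is braced.
- holder_floor (a point): Centre of the pocket's floor, 6 mm above the bench: the jar's underside is here when it is fully down.
- tape: Bystander: tape measure, 68 x 71 x 35 mm, loose, at the back of the work area. Leave alone.
- round_jar: Bystander: round jar with a ribbed lid, 60 mm across, 87 mm high, loose, at the back of the work area. Leave alone.
Not all that is in view belongs to the job. Of the things like the part that bears lid_center, leave any that is pink; of the rest the larger one is meant.

How it is judged (in metres and radians):
On the way, in this order (a step that is already met when the one before it is completed fails the run):
1. the closed jar stands fully down in the holder's pocket (z of jar in the frame of holder_floor below 0.004 m and horizontal distance between jar and holder_floor below 0.008 m and angle between jar's own z axis and vertical below 0.08 rad and z of lid_center in the frame of jar below 0.092 m), for 0.2 s.
2. the lid is off the thread and clear above the rim, with the jar still in the pocket (z of jar in the frame of holder_floor below 0.004 m and horizontal distance between jar and holder_floor below 0.008 m and angle between jar's own z axis and vertical below 0.08 rad and z of lid_center in the frame of jar above 0.108 m), for 0.2 s.
At the end, for the whole second after the job is handed in: Jar down in the pocket (within 4 mm of its floor, 8 mm of its centre, tilt under 0.08 rad); the gripper holds the lid at rest, touching nothing else, level within 0.2 rad, within 20 mm of the jar's axis, its centre 108 to 145 mm above the jar's underside (skirt up to 38 mm above the rim) (all of step 2 and horizontal distance between lid_center and jar_mouth below 0.02 m and z of lid_center in the frame of jar below 0.145 m and angle between lid_center's own z axis and vertical below 0.2 rad and contact force between the fingers and lid above 1 N and contact force between lid and jar below 0.3 N and contact force between lid and holder below 0.3 N and linear speed of lid below 0.03 m/s and linear speed of jar below 0.02 m/s); the arm keeps its last pose, push and grip.
It fails at once if the lid is squeezed hard (both fingers together over 80 N, about 40 N each) (contact force between the fingers and lid above 80 N).
It fails at once if the jar's glass is squeezed hard (80 N together) (contact force between the fingers and jar above 80 N).
It fails at once if the tape measure is disturbed (distance of tape from where it was at the start of the episode above 0.02 m).
It fails at once if the round jar is disturbed (distance of round_jar from where it was at the start of the episode above 0.02 m).
It also fails if it takes over 40 s, if anything falls off the work surface, if the arm or the gripper's body presses on something with over 40 N, if the wrist force passes 120 N, or if a joint passes its speed limit or range.

## Robot

A 6-joint arm with a two-finger parallel gripper is mounted at the origin on a cart in front of the work surface, level with it; the furniture and walls round the work are solid. World frame = base frame: x ahead of the robot, y to its left, z up, the work surface at z = 0. Lengths are in m, angles in degrees, forces in N, time in s.
With the tool pointing down it reaches from about 0.25 to 0.725 m from the base axis. Payload 9.7 kg.
Tool frame: the origin (TCP) lies where the fingers leave the gripper's body, on its centre line; the fingertips stand 73 mm ahead of it and the grasp point (between the pads) lies 54 mm ahead of it; z points along the fingers, y is the line along which they close (so a half turn about z gives the same grasp; the last joint's range is limited). The gripper opens to 85 mm and grips with 20 to 120 N. Pads are 22 mm wide; open, the fingers measure 114 mm over their backs; the gripper's body (76 mm by 85 mm) begins 54 mm behind the grasp point. The pads swing forward as they close: fully open they stand 13 mm farther back than shut.
Start: joints at [66.979, 4.979, 10.078, 95.1, 0, 90], TCP at [0.215, 0.506, 0.304] pointing down, gripper open.
Joint ranges: [-179.16, 179.16], [-48.56, 103.87], [-65.8, 70.77], [-126.05, 130.52], [-82.76, 87.17], [-180, 180]. Speed limits (degrees/s): [127.2, 127.2, 147.25, 180, 180, 180].

## Interface

Orientations are given as [roll, pitch, yaw] about the fixed x, y, z axes, in that order (R = Rz(yaw) Ry(pitch) Rx(roll)).
In Python, from workcell import sensors, imaging, bot gives the robot as it stands.
- The arm moves only by the tool apply_moves, never from a script. Its argument "rows" is a list of rows, each a list of 3 entries, a list of its own where there are three numbers: the shift along the tool's x, y, z in units of 10 cm (1.0 is 10 cm), then the turn, a rotation vector about the tool's x, y, z in units of 30 degrees (1.0 is 30 degrees), then the opening, from 0 (shut) to 1 (fully open). A call has 1 to 20 rows; each row is the pose to reach, as a shift and turn from the pose commanded when the call began, along the tool's axes at that moment; what a row does not reach only later rows make up. A row lasts 1/10 s, in which the tool goes at most 50 mm and 8.59 degrees, less where a joint would pass 70% of its speed; a pose out of reach is approached as far as the arm can. A call with a number of a shift or a turn outside -1 to 1 is refused whole. A call with a gripper value outside its range is refused whole. The fingers move at their own pace and stop on an object; "force" is the grip in N (left out, the last holds). Time passes only in rows, so rows that repeat a pose let the fingers close. It gives the time, the measured TCP pose, the force, the opening and the grip force at its end, in the units of the state.
- sensors.get_obs(): the state, without advancing time (a new reading comes with each control period).
- imaging.camera(name): name is "side" or "top" or "wrist"; returns (picture, depth): 480x640x3 uint8, red, green, blue; 480x640 float32, m along the optical axis (not along the pixel's ray), 0 where there is no reading.
- imaging.get_calibration(name): a dict with "intrinsics" (3x3 intrinsics, pixels), "dist_coeffs" ([k1, k2, p1, p2, k3] as OpenCV has them; the pictures are not rectified), "world_from_camera" (4x4, takes a point from camera to world coordinates). Camera axes: x right, y down, z forward; pixel columns grow to the right and rows downward; lengths in m; the calibration is good to about 2 mm. A picture is of the moment at which its call begins: read the wrist's pose just before it. get_calibration takes no time and is no camera call; for the wrist camera it gives the pose at the moment of the call.
- bot.job_done(): hands the job in; it is judged then, once.
The state is a dict: "time": time; "q": joint angles; "qd": joint speeds; "joint_efforts": joint torques, N m; "ee_pos": TCP position; "tcp_rot": TCP orientation; "wrist_force": force on the tool from outside, world axes, zero at the start; "torque": the same for the moment, N m; "opening": finger opening in m; "grasp_force": force on a finger pad.
Only numpy, scipy, OpenCV 4.12 (cv2) and the standard library are available. Lean on these libraries where they do the work, as an engineer would, in place of code of your own. Each camera call takes 0.05 s, during which the arm holds its last target. There are 200 camera calls.

## Working session

There is one attempt and no reset: what is moved stays moved. The work goes in short steps, Python scripts to look and compute and a tool call to move; the robot and the scene stay as the last step left them, time stands still between calls to the robot, and variables do not carry over. Pictures are saved under pics/ and viewed, at most 10 in all, crops included, and the job is handed in when it is done.

Besides the shell and the picture viewer there is one more tool, called after ">>>" in YAML: its name, and indented under it one key for each argument. apply_moves: Moves the arm, as the interface text tells. Its arguments: {"type":"object","properties":{"rows":{"type":"array"},"force":{"type":"number"}},"required":["rows"]}

```bash
mkdir -p pics
python3 - <<'E'
from workcell import sensors, imaging, bot
import cv2, numpy as np
print(sensors.get_obs())
ims=[]
for n in ("top","side"):
    p,d=imaging.camera(n); np.savez(f"{n}0.npz",p=p,d=d)
    cv2.imwrite(f"pics/{n}0.png",p[:,:,::-1])
    c=imaging.get_calibration(n);print(n,c)
E
```

```text
{'time': 0.0, 'q': array([ 6.69799515e+01,  5.00936843e+00,  1.00330946e+01,  9.50994925e+01,
       -1.72324419e-03,  9.00009471e+01]), 'qd': array([ 0.09308478, -0.09341791, -0.09290849,  0.02296132,  0.01419726,
       -0.05978859]), 'joint_efforts': array([ 6.27530881e-04, -5.20391178e+01,  4.64799142e+01,  1.64874044e-02,
        4.00411045e-05,  3.14685920e-06]), 'ee_pos': array([0.2150291 , 0.50606805, 0.30318745]), 'tcp_rot': array([-1.79924234e+02,  1.72449515e-03,  1.56979007e+02]), 'wrist_force': array([-0.75463695, -0.55558668,  0.25899757]), 'torque': array([ 0.00333158, -0.03891931,  0.02410721]), 'grasp_force': 0.0, 'opening': 0.08525440515256971}
top {'intrinsics': array([[578.45006142,   0.        , 319.08664624],
       [  0.        , 578.45006142, 246.14017763],
       [  0.        ,   0.        ,   1.        ]]), 'dist_coeffs': array([0.05686231, 0.        , 0.        , 0.        , 0.        ]), 'world_from_camera': array([[ 0.02307548, -0.99548637,  0.09205651,  0.51141965],
       [-0.99906072, -0.01958383,  0.0386542 , -0.20996543],
       [-0.03667691, -0.09286201, -0.99500324,  0.95137637],
       [ 0.        ,  0.        ,  0.        ,  1.        ]])}
side {'intrinsics': array([[475.7579983 ,   0.        , 317.24176331],
       [  0.        , 475.7579983 , 238.0908708 ],
       [  0.        ,   0.        ,   1.        ]]), 'dist_coeffs': array([-0.05021601,  0.        ,  0.        ,  0.        ,  0.        ]), 'world_from_camera': array([[-0.96009073, -0.18061624,  0.21354991,  0.42316833],
       [-0.27897417,  0.5638756 , -0.77731442,  0.4604003 ],
       [ 0.01998002, -0.80586728, -0.59175901,  0.58659836],
       [ 0.        ,  0.        ,  0.        ,  1.        ]])}
```

View pics/top0.png

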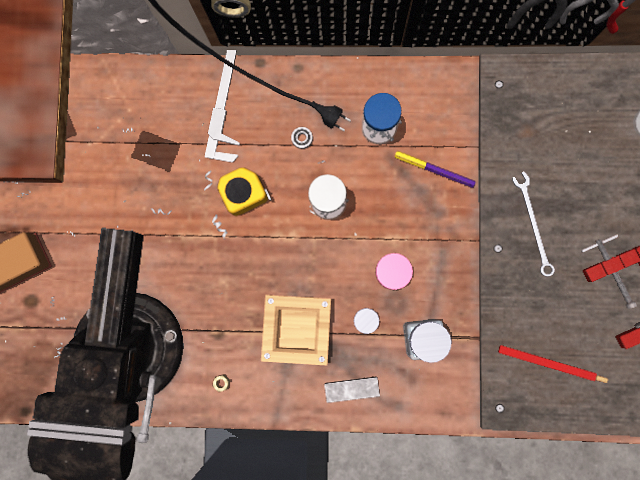

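View pics/side0.png

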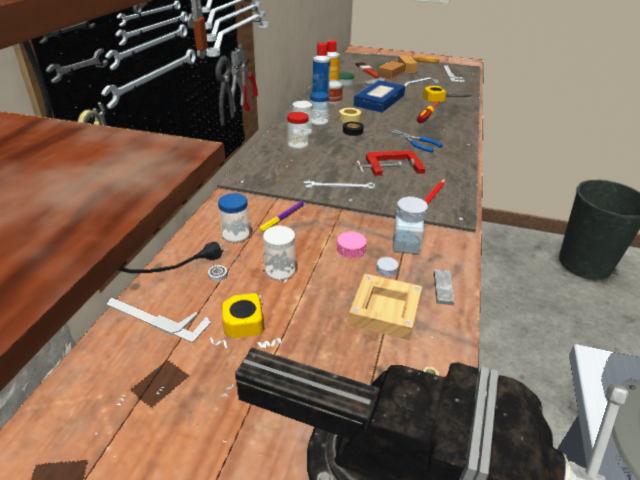

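The top view shows three lid-like things: pink (394,272), small grey (367,321), and large grey (430,341) on the square glass jar. Pink is excluded, and the larger grey one on the square jar is the one meant. The holder is at (297,330), the tape at (244,191) and the round jar at (327,196). Next I'll measure and confirm with a crop.

```bash
cat > h.py <<'E'
import cv2, numpy as np
from workcell import imaging
def ray(cal,uv,z):
    uv=np.asarray(uv,float).reshape(-1,1,2)
    n=cv2.undistortPoints(uv,cal["intrinsics"],np.array(cal["dist_coeffs"]))[:,0]
    T=cal["world_from_camera"]; d=np.c_[n,np.ones(len(n))]@T[:3,:3].T
    return T[:3,3]+d*((z-T[2,3])/d[:,2])[:,None]
def pts3(cal,d):
    v,u=np.mgrid[:480,:640]; uv=np.stack([u,v],-1).reshape(-1,1,2).astype(float)
    n=cv2.undistortPoints(uv,cal["intrinsics"],np.array(cal["dist_coeffs"]))[:,0]
    P=np.c_[n,np.ones(len(n))]*d.reshape(-1,1); T=cal["world_from_camera"]
    return (P@T[:3,:3].T+T[:3,3]).reshape(480,640,3)
E
python3 - <<'E'
from h import *
f=np.load("top0.npz");p,d=f["p"],f["d"];cal=imaging.get_calibration("top")
P=pts3(cal,d)
for n,(u,v) in dict(jarlid=(430,341),small=(367,321),pink=(394,272),hold_rim=(270,330),floor=(297,330),bench=(370,360)).items():
    print(n,P[v,u].round(4))
hsv=cv2.cvtColor(p,cv2.COLOR_RGB2HSV)
# lid: height mask
m=((P[...,2]>.09)&(d>0)).astype(np.uint8);m[:300]=0;m[390:]=0;m[:,:390]=0;m[:,480:]=0
c=max(cv2.findContours(m,0,cv2.CHAIN_APPROX_NONE)[0],key=cv2.contourArea)
w=ray(cal,c[:,0],.1)[:,:2].astype(np.float32);print("lid",cv2.minEnclosingCircle(w), w.mean(0))
for nm,lo,hi in (("holder",.022,.04),):
    m=((P[...,2]>lo)&(P[...,2]<hi)).astype(np.uint8);m[:285]=0;m[375:]=0;m[:,:250]=0;m[:,345:]=0
    m=cv2.morphologyEx(m,cv2.MORPH_OPEN,np.ones((3,3)))
    cs,h=cv2.findContours(m,cv2.RETR_CCOMP,cv2.CHAIN_APPROX_NONE)
    for c in cs:
        if cv2.contourArea(c)>300: print(nm,cv2.minAreaRect(ray(cal,c[:,0],.03)[:,:2].astype(np.float32)*1000))
print(P[310:375:6,404:416:4,2].round(3))
a=cv2.resize(p[290:390,350:480],None,fx=6,fy=6,interpolation=2)
cv2.imwrite("pics/crop.png",a[:,:,::-1])
E
```

```text
jarlid [ 0.4562 -0.3396  0.1032]
small [ 0.4794 -0.2529  0.0182]
pink [ 0.5581 -0.2943  0.0258]
hold_rim [ 0.4618 -0.0993  0.0275]
floor [ 0.4618 -0.1407  0.0071]
bench [ 0.4167 -0.2594  0.0017]
lid ((0.4553483724594116, -0.3399486541748047), 0.0294796135276556) [ 0.45506448 -0.34003934]
holder ((463.4705505371094, -140.16799926757812), (105.5229721069336, 103.6285400390625), 87.94200134277344)
holder ((463.80230712890625, -141.1399383544922), (63.9271354675293, 63.537742614746094), 88.30168914794922)
[[-0.001  0.    -0.001]
 [-0.001  0.     0.001]
 [ 0.001  0.028  0.037]
 [ 0.027  0.061  0.068]
 [ 0.014  0.06   0.098]
 [-0.003  0.058  0.1  ]
 [-0.003  0.053  0.1  ]
 [ 0.002  0.04   0.062]
 [ 0.001  0.002  0.061]
 [-0.     0.001  0.003]
 [ 0.001 -0.001 -0.   ]]
```

View pics/crop.png

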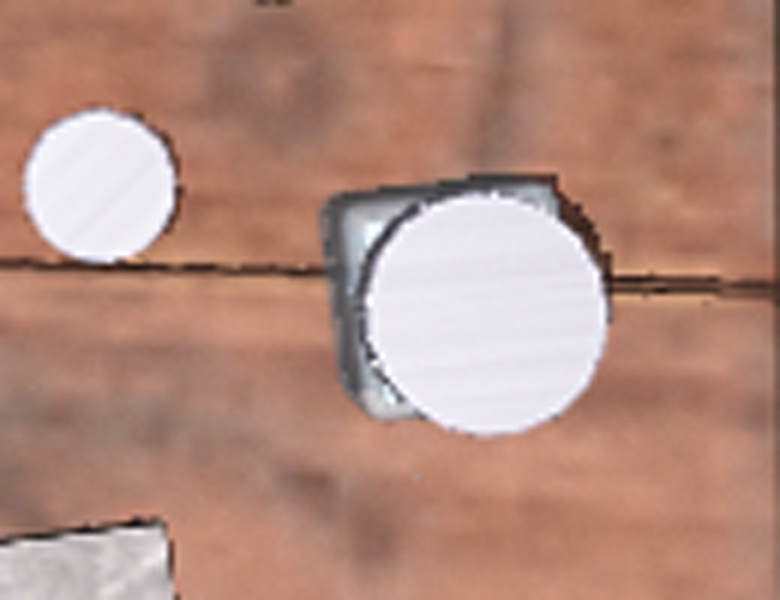

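The crop confirms it: the large grey lid (490,315 in the crop) sits on the square glass body, and the small loose lid at (100,185) is not wanted. The jar is at (0.455,-0.340), yaw roughly 5-8°. The holder is at (0.4635,-0.1405), yaw about -2°. The measured sizes match the given ones.

Run:
```python
from h import *
f=np.load("top0.npz");P=pts3(imaging.get_calibration("top"),f["d"])
for v in range(240,470,30): print(v,[tuple(P[v,u].round(2)) for u in (60,100,130,170)])
print(P[100,30])
```

```text
240 [(np.float64(0.6), np.float64(0.26), np.float64(0.0)), (np.float64(0.59), np.float64(0.14), np.float64(0.12)), (np.float64(0.59), np.float64(0.1), np.float64(0.12)), (np.float64(0.6), np.float64(0.08), np.float64(-0.0))]
270 [(np.float64(0.55), np.float64(0.25), np.float64(0.0)), (np.float64(0.55), np.float64(0.14), np.float64(0.12)), (np.float64(0.55), np.float64(0.1), np.float64(0.11)), (np.float64(0.55), np.float64(0.07), np.float64(-0.0))]
300 [(np.float64(0.5), np.float64(0.25), np.float64(-0.0)), (np.float64(0.5), np.float64(0.14), np.float64(0.12)), (np.float64(0.5), np.float64(0.1), np.float64(0.09)), (np.float64(0.51), np.float64(0.07), np.float64(-0.0))]
330 [(np.float64(0.45), np.float64(0.25), np.float64(0.0)), (np.float64(0.46), np.float64(0.13), np.float64(0.12)), (np.float64(0.46), np.float64(0.11), np.float64(0.07)), (np.float64(0.46), np.float64(0.06), np.float64(0.03))]
360 [(np.float64(0.42), np.float64(0.17), np.float64(0.15)), (np.float64(0.42), np.float64(0.12), np.float64(0.15)), (np.float64(0.42), np.float64(0.09), np.float64(0.12)), (np.float64(0.41), np.float64(0.06), np.float64(0.02))]
390 [(np.float64(0.38), np.float64(0.17), np.float64(0.15)), (np.float64(0.38), np.float64(0.12), np.float64(0.15)), (np.float64(0.38), np.float64(0.09), np.float64(0.11)), (np.float64(0.36), np.float64(0.06), np.float64(-0.0))]
420 [(np.float64(0.34), np.float64(0.16), np.float64(0.16)), (np.float64(0.34), np.float64(0.11), np.float64(0.16)), (np.float64(0.34), np.float64(0.08), np.float64(0.14)), (np.float64(0.31), np.float64(0.06), np.float64(0.0))]
450 [(np.float64(0.3), np.float64(0.16), np.float64(0.16)), (np.float64(0.31), np.float64(0.11), np.float64(0.16)), (np.float64(0.3), np.float64(0.08), np.float64(0.12)), (np.float64(0.04), np.float64(0.3), np.float64(-0.87))]
[0.70446454 0.10456636 0.389876  ]
```

>>> apply_moves:
  rows:
    - [[-0.4,-0.5,0],[0,0,0.5],1]
    - [[-0.7,-0.9,0],[0,0,1],1]
    - [[-0.7,-0.9,0],[0,0,1],1]
    - [[-0.7,-0.9,0],[0,0,1],1]

```text
time: 0.5
ee_pos: [0.2448, 0.394, 0.3043]
tcp_rot: [180.0, 0.0, 126.5]
wrist_force: [0.2, 0.6, 0.8]
opening: 0.0851
grasp_force: 0.0
```

```bash
python3 -c "
from workcell import sensors;o=sensors.get_obs();print(o['q'],o['ee_pos'],o['tcp_rot'],o['time'])"
```

```text
[ 5.81598439e+01 -6.77450217e+00 -1.48300440e+00  9.52669100e+01
 -1.52937256e-02  1.11626835e+02] [0.24475656 0.39402739 0.3042583 ] [1.79971506e+02 5.15503912e-03 1.26533005e+02] 0.5
```

>>> apply_moves:
  rows:
    - [[-0.5,-0.18,0],[0,0,0],1]
    - [[-1,-0.37,0],[0,0,0],1]
    - [[-1,-0.37,0],[0,0,0],1]

```text
time: 0.8
ee_pos: [0.2754, 0.2905, 0.3041]
tcp_rot: [-180.0, 0.0, 126.8]
wrist_force: [1.0, 1.7, 1.1]
opening: 0.0854
grasp_force: 0.0
```

>>> apply_moves:
  rows:
    - [[-0.5,-0.18,0],[0,0,0],1]
    - [[-1,-0.37,0],[0,0,0],1]
    - [[-1,-0.37,0],[0,0,0],1]

```text
time: 1.1
ee_pos: [0.3062, 0.1884, 0.304]
tcp_rot: [180.0, 0.0, 126.7]
wrist_force: [0.6, 0.2, -0.8]
opening: 0.0854
grasp_force: 0.0
```

>>> apply_moves:
  rows:
    - [[-0.5,-0.18,0],[0,0,0],1]
    - [[-1,-0.37,0],[0,0,0],1]
    - [[-1,-0.37,0],[0,0,0],1]

```text
time: 1.4
ee_pos: [0.3369, 0.0862, 0.3038]
tcp_rot: [-180.0, 0.0, 126.7]
wrist_force: [0.8, 0.8, -0.1]
opening: 0.0851
grasp_force: 0.0
```

>>> apply_moves:
  rows:
    - [[-0.5,-0.18,0],[0,0,0],1]
    - [[-1,-0.37,0],[0,0,0],1]
    - [[-1,-0.37,0],[0,0,0],1]

```text
time: 1.7
ee_pos: [0.3676, -0.0157, 0.3034]
tcp_rot: [-180.0, 0.0, 126.7]
wrist_force: [-0.1, 0.5, -0.1]
opening: 0.0855
grasp_force: 0.0
```

>>> apply_moves:
  rows:
    - [[-0.5,-0.18,0],[0,0,0],1]
    - [[-1,-0.37,0],[0,0,0],1]
    - [[-1,-0.37,0],[0,0,0],1]
    - [[-1,-0.37,0],[0,0,0],1]

```text
time: 2.1
ee_pos: [0.3977, -0.1149, 0.3033]
tcp_rot: [-180.0, -0.1, 126.9]
wrist_force: [-0.3, -0.2, 0.3]
opening: 0.0856
grasp_force: 0.0
```

Run:
```python
from workcell import sensors,imaging
import cv2
o=sensors.get_obs();print(o['q'].round(1),o['ee_pos'],o['tcp_rot'],o['time'])
print(imaging.get_calibration("wrist"))
```

```text
[-16.1 -13.4  -7.3  96.2   0.   37. ] [ 0.39773204 -0.11487873  0.30328915] [-1.79965665e+02 -8.33592610e-02  1.26858747e+02] 2.1
{'intrinsics': array([[427.93116803,   0.        , 319.18024964],
       [  0.        , 427.93116803, 240.92648293],
       [  0.        ,   0.        ,   1.        ]]), 'dist_coeffs': array([0.03228844, 0.        , 0.        , 0.        , 0.        ]), 'world_from_camera': array([[ 7.99835732e-01,  5.69752966e-01,  1.88797139e-01,
         3.49240768e-01],
       [ 6.00218887e-01, -7.59393436e-01, -2.51115304e-01,
        -5.06854349e-02],
       [ 2.97618665e-04,  3.14170602e-01, -9.49366496e-01,
         3.73228917e-01],
       [ 0.00000000e+00,  0.00000000e+00,  0.00000000e+00,
         1.00000000e+00]])}
```

Run:
```python
from h import *
c=imaging.get_calibration("wrist");p,d=imaging.camera("wrist");np.savez("w0.npz",p=p,d=d,**{k:np.array(v) for k,v in c.items()})
cv2.imwrite("pics/w0.png",p[:,:,::-1])
```

```text
(no output)
```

View pics/w0.png

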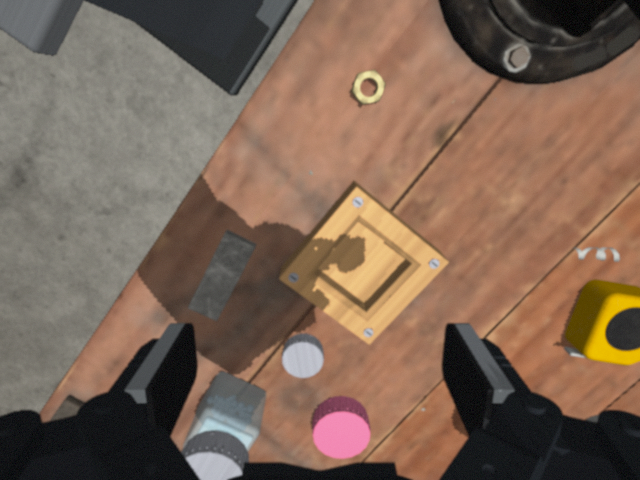

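The wrist view shows the holder at (365,262), the jar at (225,430) partly behind the finger, the small lid at (302,355) and the pink lid at (341,428). Next I'll get the holder pose and the jar yaw from the depth points.

Run:
```python
from h import *
f=dict(np.load("w0.npz"));P=pts3(f,f["d"])
m=((P[...,2]>.022)&(P[...,2]<.04)&(abs(P[...,0]-.4635)<.075)&(abs(P[...,1]+.14)<.075)).astype(np.uint8)
m=cv2.morphologyEx(m,cv2.MORPH_OPEN,np.ones((3,3)))
for c in cv2.findContours(m,cv2.RETR_CCOMP,cv2.CHAIN_APPROX_NONE)[0]:
    if cv2.contourArea(c)>300: print("holder",cv2.minAreaRect(ray(f,c[:,0],.03)[:,:2].astype(np.float32)*1000))
views={"wrist":(P,f["d"])}
for n in ("top","side"):
    g=np.load(n+"0.npz");views[n]=(pts3(imaging.get_calibration(n),g["d"]),g["d"])
J=np.array([.455,-.34])
for n,(Q,d) in views.items():
    r=np.linalg.norm(Q[...,:2]-J,axis=-1)
    s=Q[(d>0)&(r<.045)&(Q[...,2]>.012)&(Q[...,2]<.058)]
    print(n,len(s))
    if len(s)<20: continue
    a=s[:,:2]-J
    best=None
    res=[]
    for t in range(-45,45,1):
        th=np.radians(t);b=a@np.array([[np.cos(th),-np.sin(th)],[np.sin(th),np.cos(th)]])
        res.append((np.mean(np.minimum(.004,abs(np.max(abs(b),1)-.028))),t))
    print(sorted(res)[:4])
    for ax in (0,1):
        b=a@np.array([[np.cos(.1),-np.sin(.1)],[np.sin(.1),np.cos(.1)]])
        for sg in (1,-1):
            k=(b[:,ax]*sg>.022)&(abs(b[:,1-ax])<.02)
            if k.sum()>15:
                l=cv2.fitLine(a[k].astype(np.float32),cv2.DIST_HUBER,0,1e-4,1e-4).ravel();print("  face",ax,sg,k.sum(),"dir",np.degrees(np.arctan2(l[1],l[0])).round(1),(b[k].mean(0)*1000).round(1), b[k][:,1-ax].std())
```

```text
holder ((463.0562744140625, -139.85797119140625), (105.19832611083984, 106.02141571044922), 87.92937469482422)
holder ((461.5523681640625, -138.63955688476562), (61.38048553466797, 61.54365539550781), 87.94478607177734)
wrist 2263
[(np.float64(0.0011249505245957785), 8), (np.float64(0.0011260630216898212), 7), (np.float64(0.001140774642038717), 9), (np.float64(0.001146557470248678), 6)]
  face 0 -1 230 dir -82.2 [-28.2   0.5] 0.011669626614844839
  face 1 1 1462 dir 7.2 [-0.2 26.9] 0.011553488433950135
top 178
[(np.float64(0.0010835784347482827), 9), (np.float64(0.0010842763374941118), 8), (np.float64(0.0010846143118054949), 7), (np.float64(0.0011001698528227786), 10)]
  face 0 1 43 dir -82.2 [27.5  0.6] 0.012052080163416213
  face 1 1 93 dir 7.6 [-0.1 26.8] 0.011630545242747092
side 569
[(np.float64(0.00170205751651671), 7), (np.float64(0.0017024017863167672), 6), (np.float64(0.0017103694093705346), 8), (np.float64(0.0017107596082110476), 5)]
  face 0 1 34 dir -82.9 [26.5  1.3] 0.012061925334499967
  face 1 1 397 dir 6.7 [-0.1 26.6] 0.011580647139066187
```

>>> apply_moves:
  rows:
    - [[-0.5,-0.22,0],[0,0,0],1]
    - [[-1,-0.45,0],[0,0,0],1]
    - [[-1,-0.45,0],[0,0,0],1]

```text
time: 2.45
ee_pos: [0.4225, -0.2228, 0.3033]
tcp_rot: [-180.0, -0.0, 127.0]
wrist_force: [-0.1, 1.0, -0.5]
opening: 0.0856
grasp_force: 0.0
```

>>> apply_moves:
  rows:
    - [[-0.5,-0.2,0.1],[0,0,0],1]
    - [[-1,-0.4,0.3],[0,0,0],1]
    - [[-1,-0.44,0.5],[0,0,0],1]
    - [[-1,-0.44,0.5],[0,0,0],1]
    - [[-1,-0.44,0.5],[0,0,0],1]

```text
time: 2.95
ee_pos: [0.4469, -0.326, 0.2542]
tcp_rot: [180.0, -0.1, 127.1]
wrist_force: [-0.1, 1.0, 0.7]
opening: 0.085
grasp_force: 0.0
```

```bash
cat > go.py <<'E'
import sys, numpy as np
from workcell import sensors
from scipy.spatial.transform import Rotation as R
o=sensors.get_obs();t=np.array([float(x) for x in sys.argv[1:4]])
r=R.from_euler('xyz',o['tcp_rot'],degrees=True)
print(o['ee_pos'].round(4),o['tcp_rot'].round(2),o['q'].round(1),o['wrist_force'].round(1),o['opening'],o['grasp_force'],o['time'])
print("shift",(r.inv().apply(t-o['ee_pos'])*10).round(3))
E
python3 go.py 0.455 -0.3405 0.136
```

```text
[ 0.4469 -0.326   0.2542] [ 1.7999e+02 -7.0000e-02  1.2706e+02] [-36.1   4.7   4.3  89.6   0.   16.8] [-0.1  1.   0.7] 0.0850345997328752 0.0 2.95
shift [-0.166 -0.023  1.181]
```

>>> apply_moves:
  rows:
    - [[-0.16,-0.02,0.2],[0,0,0],1]
    - [[-0.16,-0.02,0.5],[0,0,0],1]
    - [[-0.16,-0.02,0.8],[0,0,0],1]
    - [[-0.16,-0.02,1],[0,0,0],1]
    - [[-0.16,-0.02,1],[0,0,0],1]

```text
time: 3.45
ee_pos: [0.4545, -0.3396, 0.1531]
tcp_rot: [-180.0, -0.1, 127.1]
wrist_force: [0.8, 0.4, 0.3]
opening: 0.0854
grasp_force: 0.0
```

>>> apply_moves:
  rows:
    - [[0,0,0.1],[0,0,0],1]
    - [[0,0,0.18],[0,0,0],1]
    - [[0,0,0.18],[0,0,0],1]

```text
time: 3.75
ee_pos: [0.4546, -0.3416, 0.1359]
tcp_rot: [180.0, 0.0, 127.0]
wrist_force: [-0.2, 0.1, -0.0]
opening: 0.085
grasp_force: 0.0
```

```bash
python3 go.py 0.455 -0.3405 0.136
python3 - <<'E'
from h import *
p,d=imaging.camera("side")
cv2.imwrite("pics/s1.png",cv2.resize(p[150:300,320:500],None,fx=4,fy=4)[:,:,::-1])
E
```

```text
[ 0.4546 -0.3416  0.1359] [180.   0. 127.] [-36.9   7.6  -5.7  76.7   0.   16.1] [-0.2  0.1 -0. ] 0.08498991437634588 0.0 3.75
shift [ 0.007  0.01  -0.001]
```

View pics/s1.png

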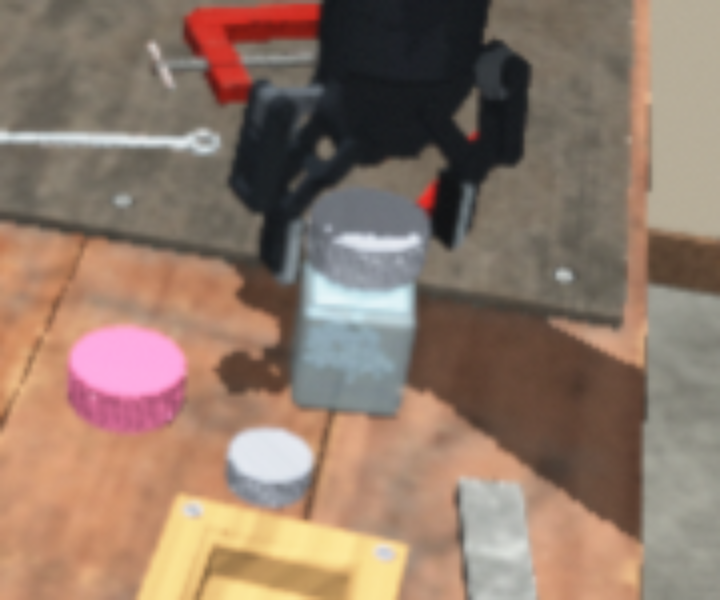

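The open fingers sit on both sides of the jar's lid, at (285,235) and (455,210) in the crop. Closing at 25 N.

>>> apply_moves:
  rows:
    - [[0,0,0],[0,0,0],0.5]
    - [[0,0,0],[0,0,0],0.5]
    - [[0,0,0],[0,0,0],0.5]
    - [[0,0,0],[0,0,0],0.5]
    - [[0,0,0],[0,0,0],0.5]
    - [[0,0,0],[0,0,0],0.5]
    - [[0,0,0],[0,0,0],0.5]
    - [[0,0,0],[0,0,0],0.5]
  force: 25

```text
time: 4.6
ee_pos: [0.4548, -0.3421, 0.1365]
tcp_rot: [180.0, 0.1, 127.0]
wrist_force: [1.7, 2.5, 4.9]
opening: 0.0575
grasp_force: 26.7
```

>>> apply_moves:
  rows:
    - [[0,0,-0.1],[0,0,0],0.5]
    - [[0,0,-0.25],[0,0,0],0.5]
    - [[0,0,-0.45],[0,0,0],0.5]
    - [[0,0,-0.6],[0,0,0],0.5]
    - [[0,0,-0.6],[0,0,0],0.5]

```text
time: 5.1
ee_pos: [0.4552, -0.3426, 0.1987]
tcp_rot: [179.9, 0.2, 127.0]
wrist_force: [-0.4, -0.3, -4.2]
opening: 0.0573
grasp_force: 28.3
```

```bash
python3 go.py 0.4625 -0.1405 0.196
```

```text
[ 0.4552 -0.3426  0.1987] [179.95   0.21 126.97] [-37.    6.7   0.3  83.4  -0.   16.1] [-0.4 -0.3 -4.2] 0.05731904039575838 28.335057785734534 5.1
shift [1.571 1.274 0.023]
```

>>> apply_moves:
  rows:
    - [[0.15,0.12,0],[0,0,0.05],0.5]
    - [[0.35,0.3,0],[0,0,0.15],0.5]
    - [[0.6,0.5,0],[0,0,0.25],0.5]
    - [[0.8,0.65,0],[0,0,0.31],0.5]
    - [[0.8,0.65,0],[0,0,0.31],0.5]

```text
time: 5.6
ee_pos: [0.458, -0.2366, 0.1953]
tcp_rot: [-180.0, -0.1, 117.8]
wrist_force: [0.3, -0.3, -4.3]
opening: 0.0569
grasp_force: 28.0
```

```bash
python3 go.py 0.4625 -0.1405 0.196
```

```text
[ 0.458  -0.2366  0.1953] [-1.7998e+02 -9.0000e-02  1.1775e+02] [-27.3  -0.4  -7.5  83.    0.   34.9] [ 0.3 -0.3 -4.3] 0.05692954865173342 27.962118331342936 5.6
shift [ 0.829  0.487 -0.006]
```

>>> apply_moves:
  rows:
    - [[0.2,0.12,0],[0,0,0],0.5]
    - [[0.45,0.25,0],[0,0,0],0.5]
    - [[0.7,0.42,0],[0,0,0],0.5]
    - [[0.83,0.48,0],[0,0,0],0.5]
    - [[0.83,0.48,0],[0,0,0],0.5]
    - [[0.83,0.48,0],[0,0,0],0.5]

```text
time: 6.2
ee_pos: [0.4623, -0.1436, 0.1957]
tcp_rot: [-180.0, 0.0, 117.7]
wrist_force: [0.1, -0.6, -4.3]
opening: 0.0571
grasp_force: 28.3
```

```bash
cat > jar.py <<'E'
from h import *
import sys
J=np.array([float(sys.argv[1]),float(sys.argv[2])]);z0=float(sys.argv[3])
for n in ("side","top"):
    p,d=imaging.camera(n);cal=imaging.get_calibration(n);Q=pts3(cal,d)
    np.savez(n+"_j.npz",p=p,d=d)
    for t in (8,98,-82,188):
        pass
    r=np.linalg.norm(Q[...,:2]-J,axis=-1)
    s=Q[(d>0)&(r<.045)&(Q[...,2]>z0+.005)&(Q[...,2]<z0+.056)]
    b=(s[:,:2]-J); th=np.radians(-2);b=b@np.array([[np.cos(th),-np.sin(th)],[np.sin(th),np.cos(th)]])
    for ax in (0,1):
        for sg in (1,-1):
            k=(b[:,ax]*sg>.020)&(abs(b[:,1-ax])<.02)
            if k.sum()>15:
                l=cv2.fitLine(b[k].astype(np.float32),cv2.DIST_HUBER,0,1e-4,1e-4).ravel();a=np.degrees(np.arctan2(l[1],l[0]))
                print(n,"face",ax,sg,k.sum(),"angle rel holder",((a+45)%90-45).round(1),(np.median(b[k],0)*1000).round(1),"zmin",np.percentile(s[:,2],3).round(4))
E
python3 go.py 0.4625 -0.1405 0.196;python3 jar.py 0.463 -0.14 0.06
python3 - <<'E'
import numpy as np,cv2
p=np.load("side_j.npz")["p"];cv2.imwrite("pics/s2.png",cv2.resize(p[190:350,310:480],None,fx=3.5,fy=3.5)[:,:,::-1])
E
```

```text
[ 0.4623 -0.1436  0.1957] [-1.7998e+02  2.0000e-02  1.1771e+02] [-17.2  -4.8 -11.7  83.1  -0.   45. ] [ 0.1 -0.6 -4.3] 0.0571296275811494 28.250292018055916 6.2
shift [ 0.026  0.016 -0.003]
side face 0 -1 51 angle rel holder -0.7 [-29.1   7.1] zmin 0.0668
side face 1 1 628 angle rel holder 0.8 [-0.1 25.1] zmin 0.0668
```

View pics/s2.png

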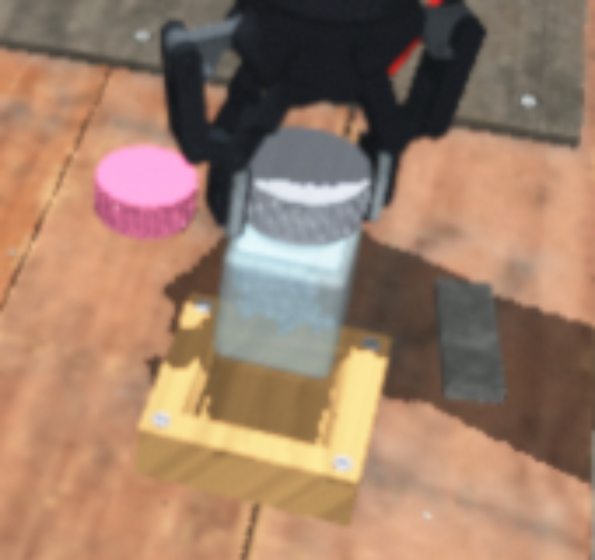

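The jar hangs squarely over the pocket, within 1°, about 2 mm short in y. Correcting that and lowering.

>>> apply_moves:
  rows:
    - [[0.02,0.01,0.05],[0,0,0],0.5]
    - [[0.02,0.01,0.15],[0,0,0],0.5]
    - [[0.02,0.01,0.22],[0,0,0],0.5]
    - [[0.02,0.01,0.3],[0,0,0],0.5]
    - [[0.02,0.01,0.35],[0,0,0],0.5]
    - [[0.02,0.01,0.4],[0,0,0],0.5]
    - [[0.02,0.01,0.44],[0,0,0],0.5]
    - [[0.02,0.01,0.47],[0,0,0],0.5]
    - [[0.02,0.01,0.5],[0,0,0],0.5]
    - [[0.02,0.01,0.5],[0,0,0],0.5]

```text
time: 7.3
ee_pos: [0.4621, -0.1409, 0.1455]
tcp_rot: [-180.0, -0.0, 117.7]
wrist_force: [0.6, -1.0, -5.4]
opening: 0.0576
grasp_force: 28.2
```

```bash
python3 go.py 0.4625 -0.1405 0.1425
```

```text
[ 0.4621 -0.1409  0.1455] [-1.7998e+02 -2.0000e-02  1.1768e+02] [-17.   -4.2 -16.7  77.6  -0.   45.4] [ 0.6 -1.  -5.4] 0.05762540220202053 28.220469458028674 7.3
shift [0.002 0.005 0.03 ]
```

>>> apply_moves:
  rows:
    - [[0,0,0.015],[0,0,0],0.5]
    - [[0,0,0.025],[0,0,0],0.5]
    - [[0,0,0.035],[0,0,0],0.5]
    - [[0,0,0.035],[0,0,0],0.5]

```text
time: 7.7
ee_pos: [0.4624, -0.141, 0.1427]
tcp_rot: [180.0, 0.0, 117.7]
wrist_force: [-0.3, 0.1, -2.2]
opening: 0.0571
grasp_force: 28.4
```

```bash
python3 go.py 0.4625 -0.1405 0.1425; python3 jar.py 0.463 -0.14 0.03
```

```text
[ 0.4624 -0.141   0.1427] [1.7997e+02 2.0000e-02 1.1768e+02] [-17.   -4.2 -17.   77.2   0.   45.4] [-0.3  0.1 -2.2] 0.05708507506808969 28.39149048551917 7.7
shift [0.004 0.003 0.002]
side face 0 -1 101 angle rel holder -13.9 [-27.8   5.5] zmin 0.0363
side face 1 1 530 angle rel holder 0.8 [-0.3 26.4] zmin 0.0363
```

>>> apply_moves:
  rows:
    - [[0,0,0.01],[0,0,0],0.5]
    - [[0,0,0.01],[0,0,0],0.5]
    - [[0,0,0.01],[0,0,0],0.5]
    - [[0,0,0.01],[0,0,0],0.5]

```text
time: 8.2
ee_pos: [0.4626, -0.1409, 0.1425]
tcp_rot: [179.9, 0.1, 117.7]
wrist_force: [-1.7, 1.6, 5.3]
opening: 0.0575
grasp_force: 28.9
```

>>> apply_moves:
  rows:
    - [[0,0,-0.005],[0,0,-0.15],0.5]
    - [[0,0,-0.005],[0,0,-0.3],0.5]
    - [[0,0,-0.01],[0,0,-0.45],0.5]
    - [[0,0,-0.01],[0,0,-0.6],0.5]
    - [[0,0,-0.01],[0,0,-0.8],0.5]
    - [[0,0,-0.01],[0,0,-1],0.5]
    - [[0,0,-0.01],[0,0,-1],0.5]

```text
time: 8.9
ee_pos: [0.463, -0.1414, 0.1434]
tcp_rot: [180.0, 0.2, 147.8]
wrist_force: [2.0, -2.2, 3.9]
opening: 0.0571
grasp_force: 29.0
```

```bash
python3 go.py 0.4625 -0.1405 0.1425; python3 -c "
from workcell import sensors;print(sensors.get_obs()['torque'])"; python3 jar.py 0.463 -0.14 0.03
```

```text
[ 0.463  -0.1414  0.1434] [1.7999e+02 1.5000e-01 1.4776e+02] [-17.   -4.2 -16.9  77.1  -0.   15.3] [ 2.  -2.2  3.9] 0.0570873937110731 29.020741833373904 8.9
shift [0.009 0.005 0.009]
[-0.51735588 -0.16764608  0.02014449]
side face 0 -1 74 angle rel holder -2.5 [-25.2  11.2] zmin 0.0369
side face 1 1 508 angle rel holder 5.1 [ 0.3 26. ] zmin 0.0369
```

>>> apply_moves:
  rows:
    - [[0,0,0],[0,0,-0.15],0.5]
    - [[0,0,0],[0,0,-0.35],0.5]
    - [[0,0,0],[0,0,-0.55],0.5]
    - [[0,0,-0.005],[0,0,-0.75],0.5]
    - [[0,0,-0.005],[0,0,-1],0.5]
    - [[0,0,-0.005],[0,0,-1],0.5]

```text
time: 9.6
ee_pos: [0.4629, -0.1408, 0.1437]
tcp_rot: [180.0, 0.1, 177.8]
wrist_force: [2.6, 1.1, 4.8]
opening: 0.0575
grasp_force: 29.2
```

```bash
python3 go.py 0.4625 -0.1405 0.1425; python3 -c "
from workcell import sensors;print(sensors.get_obs()['torque'])"
```

```text
[ 0.4629 -0.1408  0.1437] [1.7998e+02 1.2000e-01 1.7779e+02] [-16.9  -4.2 -16.9  77.2   0.1 -14.7] [2.6 1.1 4.8] 0.05745495182768555 29.16282850317657 9.6
shift [0.004 0.003 0.012]
[ 0.12125476 -0.41858477  0.13390865]
```

>>> apply_moves:
  rows:
    - [[0,0,0],[0,0,-0.15],0.5]
    - [[0,0,0],[0,0,-0.3],0.5]
    - [[0,0,0],[0,0,-0.4],0.5]
    - [[0,0,0],[0,0,-0.4],0.5]

```text
time: 10.0
ee_pos: [0.4628, -0.1407, 0.1437]
tcp_rot: [180.0, 0.1, -170.4]
wrist_force: [1.9, 2.3, 5.4]
opening: 0.0578
grasp_force: 29.2
```

```bash
python3 go.py 0.4625 -0.1405 0.1425; python3 -c "
from workcell import sensors;print(sensors.get_obs()['torque'])"
```

```text
[ 0.4628 -0.1407  0.1437] [ 1.7999e+02  1.2000e-01 -1.7036e+02] [-16.9  -4.2 -16.9  77.2   0.1 -26.6] [1.9 2.3 5.4] 0.05776253494080248 29.172829957678914 10.0
shift [0.003 0.003 0.012]
[ 0.2337052  -0.33806409  0.06720633]
```

>>> apply_moves:
  rows:
    - [[0,0,-0.02],[0,0,0],0.5]
    - [[0,0,-0.04],[0,0,0],0.5]
    - [[0,0,-0.04],[0,0,0],0.5]

```text
time: 10.3
ee_pos: [0.4621, -0.1409, 0.1468]
tcp_rot: [180.0, -0.0, -170.4]
wrist_force: [1.1, 1.2, -0.6]
opening: 0.0575
grasp_force: 28.6
```

```bash
python3 go.py 0.463 -0.1405 0.1425; python3 jar.py 0.463 -0.14 0.03
```

```text
[ 0.4621 -0.1409  0.1468] [ 1.7998e+02 -2.0000e-02 -1.7038e+02] [-17.   -4.3 -16.6  77.7   0.  -26.6] [ 1.1  1.2 -0.6] 0.05751945298366519 28.585477955639362 10.3
shift [-0.009  0.002  0.043]
side face 0 1 40 angle rel holder 8.9 [24.   5.5] zmin 0.0363
side face 0 -1 74 angle rel holder -3.7 [-25.3  10.6] zmin 0.0363
side face 1 1 473 angle rel holder 3.0 [ 0.4 25.7] zmin 0.0363
```

>>> apply_moves:
  rows:
    - [[0,0,-0.02],[0,0,0],0.5]
    - [[0,0,-0.04],[0,0,0],0.5]
    - [[0,0,-0.05],[0,0,0],0.5]
    - [[0,0,-0.05],[0,0,0],0.5]

```text
time: 10.8
ee_pos: [0.4623, -0.141, 0.1521]
tcp_rot: [-180.0, 0.0, -170.3]
wrist_force: [2.0, 1.3, -0.0]
opening: 0.0573
grasp_force: 28.6
```

```bash
python3 go.py 0.463 -0.1405 0.1425; python3 jar.py 0.463 -0.14 0.03
```

```text
[ 0.4623 -0.141   0.1521] [-1.8000e+02  2.0000e-02 -1.7032e+02] [-17.   -4.4 -16.1  78.3   0.  -26.6] [ 2.   1.3 -0. ] 0.057281894784913176 28.582184286788106 10.8
shift [-0.008  0.004  0.096]
side face 0 1 50 angle rel holder 9.0 [24.5  2.8] zmin 0.0365
side face 0 -1 79 angle rel holder -1.2 [-24.5   8.7] zmin 0.0365
side face 1 1 480 angle rel holder 5.5 [ 0.3 25.7] zmin 0.0365
```

Lid is free: about 0 N at the wrist and the jar still down. Lifting straight up until it is about 2 cm clear.

>>> apply_moves:
  rows:
    - [[0,0,-0.05],[0,0,0],0.5]
    - [[0,0,-0.1],[0,0,0],0.5]
    - [[0,0,-0.15],[0,0,0],0.5]
    - [[0,0,-0.2],[0,0,0],0.5]
    - [[0,0,-0.25],[0,0,0],0.5]
    - [[0,0,-0.29],[0,0,0],0.5]
    - [[0,0,-0.29],[0,0,0],0.5]
    - [[0,0,-0.29],[0,0,0],0.5]
    - [[0,0,-0.29],[0,0,0],0.5]
    - [[0,0,-0.29],[0,0,0],0.5]

```text
time: 11.9
ee_pos: [0.4621, -0.1409, 0.1806]
tcp_rot: [180.0, -0.0, -170.3]
wrist_force: [-0.1, 0.1, -0.4]
opening: 0.0571
grasp_force: 28.6
```

```bash
python3 go.py 0.463 -0.1405 0.1815; python3 jar.py 0.463 -0.14 0.03
python3 - <<'E'
import numpy as np,cv2
p=np.load("side_j.npz")["p"];cv2.imwrite("pics/s3.png",cv2.resize(p[190:350,310:480],None,fx=3.5,fy=3.5)[:,:,::-1])
E
```

```text
[ 0.4621 -0.1409  0.1806] [ 1.7999e+02 -2.0000e-02 -1.7032e+02] [-17.   -4.8 -13.3  81.5  -0.  -26.6] [-0.1  0.1 -0.4] 0.05710807416741183 28.59931144863367 11.9
shift [-0.009  0.003 -0.009]
side face 0 1 51 angle rel holder 6.0 [24.6  3.6] zmin 0.0367
side face 0 -1 85 angle rel holder 2.0 [-24.4   6.1] zmin 0.0367
side face 1 1 497 angle rel holder 2.0 [-0.4 25.9] zmin 0.0367
```

View pics/s3.png

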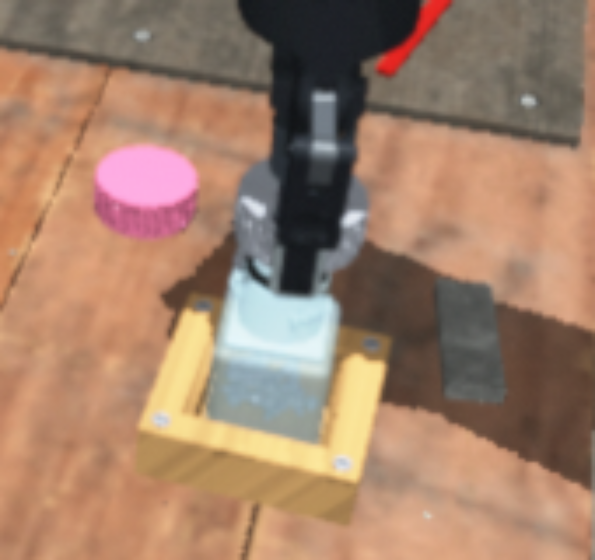

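The jar stands down in the pocket at (275,370). The lid is level in the fingers above the open neck, at (300,215), and the wrist force of -0.4 N is just the lid's weight. Handing in.

```bash
python3 -c "
from workcell import bot;print(bot.job_done())"
```

```text
the job is handed in; nothing more can be done
None
```

I handed the job in at about 12 s: the jar is down in the holder, and the gripper holds the unscrewed lid level about 2 cm above its mouth, gripped at about 29 N; the judge returned no verdict.

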